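Balance a heatsink on the domed curing stand and close the guard bar

ROBOT

A 6-joint arm with a two-finger parallel gripper is mounted at the origin on a cart in front of the work surface, level with it; the furniture and walls round the work are solid. World frame = base frame: x ahead of the robot, y to its left, z up, the work surface at z = 0. Lengths are in m, angles in rad, forces in N, time in s.
With the tool pointing down it reaches from about 0.275 to 0.725 m from the base axis. Payload 5.6 kg.
Tool frame: the origin (TCP) lies at the very end of the fingers, on their centre line; the grasp point (between the pads) lies 19 mm behind it; z points along the fingers, y is the line along which they close (so a half turn about z gives the same grasp; the last joint's range is limited). The gripper opens to 85 mm and grips with 20 to 120 N. Pads are 22 mm wide; open, the fingers measure 114 mm over their backs; the gripper's body (76 mm by 85 mm) begins 54 mm behind the grasp point. The pads swing forward as they close: fully open they stand 13 mm farther back than shut.
Start: joints at [1.472, 0.255, 0.108, 0, -1.424, -0.285], TCP at [0.206, 0.51, 0.231] pointing down, gripper open.
Joint ranges: [-2.95, 2.95], [-1.21, 1.97], [-1.09, 1.5], [-2.87, 1.71], [-2.94, -0.07], [-3.05, 3.05]. Speed limits (rad/s): [2.57, 2.57, 3.14, 3.14, 3.14, 3.14].

INTERFACE

Orientations are given as [roll, pitch, yaw] about the fixed x, y, z axes, in that order (R = Rz(yaw) Ry(pitch) Rx(roll)).
In Python, from plant import sensors, vision, close_job gives the robot as it stands. The module is installed in compiled form; this text tells all that it offers.
- The arm moves only by the tool step_arm, never from a script. Its argument "motion" is one flat list of numbers, 4 for each row, row after row: the shift along the tool's x, y, z each as a share of 0.1 m, from -1 to 1, then the turn about the tool's z as a share of pi rad, from -1 to 1. In form: [tx, ty, tz, spin, tx, ty, tz, spin, ...]. A call has 1 to 10 rows; each row is the pose to reach, as a shift and turn from the pose commanded when the call began, along the tool's axes at that moment, turning the shorter way round; what a row does not reach only later rows make up. A row lasts 1/10 s, in which the tool goes at most 50 mm and 8.59 degrees, less where a joint would pass 70% of its speed; a pose out of reach is approached as far as the arm can. A call with a number of a shift or a turn outside -1 to 1 is refused whole. A call with a gripper value outside its range is refused whole. "fingers" is the closure, from 0 (fully open) to 1 (shut), set as the call begins (left out, the last holds). The fingers move at their own pace and stop on an object; "squeeze" is the grip in N (left out, the last holds). Time passes only in rows, so rows that repeat a pose let the fingers close. It gives the time, the measured TCP pose, the force, the opening and the grip force at its end, in the units of the state.
- sensors.get_state(): the state, without advancing time (a new reading comes with each control period).
- vision.get_image(name): name is "scene" or "side" or "wrist"; returns a dict with "image" (400x640x3 uint8, red, green, blue), "K" (3x3 intrinsics, pixels), "rvec" (rotation vector, rad) and "tvec" (3), from world to camera coordinates, as OpenCV has them. Camera axes: x right, y down, z forward; pixel columns grow to the right and rows downward; lengths in m; the calibration is good to about 2 mm. A picture is of the moment at which its call begins. There is no depth.
- close_job(): hands the job in; it is judged then, once.
The state is a dict: "clock": time; "joint_pos": joint angles; "qvel": joint speeds; "joint_efforts": joint torques, N m; "position": TCP position; "ee_rot": TCP orientation; "force": force on the tool from outside, world axes, zero at the start; "torque": the same for the moment, N m; "opening": finger opening in m; "grasp_force": force on a finger pad.
Only numpy, scipy, OpenCV 4.12 (cv2) and the standard library are available. Lean on these libraries where they do the work, as an engineer would, in place of code of your own. Each camera call takes 0.05 s, during which the arm holds its last target. There are 200 camera calls.

TASK

Set the heatsink base-down on the crown of the domed rest so that it stays balanced there by itself, nearly level and still. Then swing the stand's guard bar over it until the bar is fully home in its catch, without the bar touching the heatsink, and leave the other things on the bench where they are.

Things in the scene. Friction and masses are not known exactly. Their poses are not given: they have to be found in the camera images.
- heatsink: Black finned heatsink, 28 (own x) x 40 (own y) x 22 mm high, 35 g, standing on its flat base, fins up. Origin: centre of the flat underside; z up. Fins run along own x, stacked along own y. Grip it across own y (38 mm, on the outer fins, 1 mm inside the base edge) or own x (28 mm, on the fin ends). Centre of mass on its z axis, about 10 mm up.
- stand: Stand fixed to the bench: plate 90 (own x) x 210 (own y) x 10 mm, white dome of 40 mm radius in the middle. Origin: centre of the plate's underside. At own y +80 mm the bar's pivot post, 109 mm high. At own y -75 mm the catch: dark bracket 16 mm wide, 105 mm high, own x -22 to +10 mm, a C-shaped keeper open toward own +x that the bar enters sideways.
- dome_top (a point): The crown of the white dome (its highest point), 54 mm above the bench, over the stand's origin; axes parallel to the stand's.
- bar_pin (a point): Point on the axis of the black upright grip pin at the guard bar's outer end, 10 mm below the pin's top. The pin is 12 mm in diameter, stands from about 97 to 136 mm above the bench, 185 mm from the hinge axis. The bar is a steel rod of 8 mm diameter, its axis 94.5 mm above the bench, ending 9 mm beyond the pin's axis.
- bar_hinge (a point): Point on the guard bar's upright hinge axis, 94.5 mm above the bench (height of the bar's axis), at the stand's own y +80 mm. Turns with the bar: own -y points along the bar to the pin.
- guard_bar (a joint): Angle of the guard bar, rad. 0: home against the stop in its catch, straight across above the dome, pin at the stand's own y -105 mm. Grows counterclockwise from above as it swings out to the stand's own +x side, 1.7 at most. Friction 0.1 N m keeps it where it is left; no spring. Closed, its underside is 14.5 mm above the top of a heatsink level on the dome.
- transformer: Bystander: yellow and black transformer, 26 x 38 x 37 mm, origin at the centre of its underside.
- spool: Bystander: solder spool standing on its flange, 59 x 64 x 44 mm, origin at its underside.
- screwdriver: Bystander: screwdriver with orange handle lying flat, 23 x 177 x 24 mm (long along own y), origin at the middle of its underside.
- marker: Bystander: white pen with black cap lying flat, 17 x 135 x 16 mm (long along own y), origin at the middle of its underside.
There are look-alikes about, which are no part of the job. What is shaped like the heatsink but blue or red is not meant.

How it is judged:
By the outcome, as a careful person would: the job done as asked, in the order asked, and still so for the second after the job is handed in, with the robot touching nothing.
It also fails if it takes over 59 s, if anything falls off the work surface, if the arm or the gripper's body presses on something with over 40 N, if the wrist force passes 120 N, or if a joint passes its speed limit or range.

## Working session

There is one attempt and no reset: what is moved stays moved. The work goes in short steps, Python scripts to look and compute and a tool call to move; the robot and the scene stay as the last step left them, time stands still between calls to the robot, and variables do not carry over. Pictures are saved under pics/ and viewed, at most 10 in all, crops included, and the job is handed in when it is done.

Besides the shell and the picture viewer there is one more tool, called after "Request:" in YAML: its name, and indented under it one key for each argument. step_arm: Moves the arm, as the interface text tells. Shift numbers are shares of 0.1 m and turn numbers shares of pi rad, none past 1 either way. Its arguments: {"type":"object","properties":{"motion":{"type":"array","items":{"type":"number","minimum":-1,"maximum":1}},"fingers":{"type":"number"},"squeeze":{"type":"number"}},"required":["motion"]}

```bash
mkdir -p pics; cat > h.py <<'E'
import numpy as np, cv2
from plant import sensors, vision
def grab(n,f=None):
    d=vision.get_image(n)
    if f: cv2.imwrite('pics/'+f,cv2.cvtColor(d['image'],cv2.COLOR_RGB2BGR))
    return d
def ray(d,uv):
    R=cv2.Rodrigues(np.array(d['rvec'],float))[0];t=np.array(d['tvec'],float).ravel()
    p=cv2.undistortPoints(np.array([[uv]],float),np.array(d['K'],float),None)[0,0]
    return -R.T@t, R.T@np.array([p[0],p[1],1.])
def onz(d,uv,z):
    c,v=ray(d,uv); return c+v*(z-c[2])/v[2]
def tri(d1,a,d2,b):
    c1,v1=ray(d1,a);c2,v2=ray(d2,b)
    s=np.linalg.lstsq(np.c_[v1,-v2],c2-c1,rcond=None)[0]
    p,q=c1+v1*s[0],c2+v2*s[1]; return (p+q)/2,np.linalg.norm(p-q)
def proj(d,P):
    return cv2.projectPoints(np.array(P,float).reshape(-1,3),np.array(d['rvec'],float),np.array(d['tvec'],float),np.array(d['K'],float),None)[0][:,0]
E
python3 - <<'E'
from h import *
import pickle
D={n:grab(n,n+'0.png') for n in('scene','side','wrist')}
pickle.dump(D,open('d0.pkl','wb'))
for n in D: print(n,ray(D[n],(320,200)))
s=sensors.get_state();print(s['clock'],s['position'],s['ee_rot'],s['opening'])
E
```

```text
scene (array([-0.43547632, -0.5201994 ,  0.77537971]), array([ 0.7658331 ,  0.35119984, -0.53881776]))
side (array([ 0.07913298, -1.15364056,  1.05649228]), array([ 0.3054357 ,  0.71997629, -0.62319611]))
wrist (array([0.2781435 , 0.48118202, 0.37320989]), array([-0.28176616,  0.10676979, -0.95353799]))
0.15 [0.20575512 0.50966513 0.23064087] [ 3.14019974e+00 -7.46489923e-05 -3.83797590e-01] 0.08577113672080557
```

View pics/scene0.png

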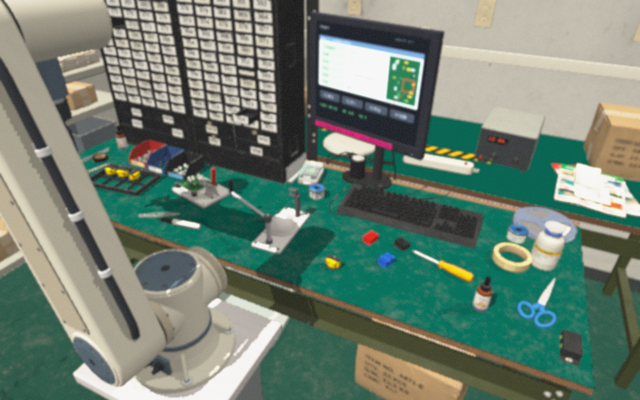

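View pics/side0.png

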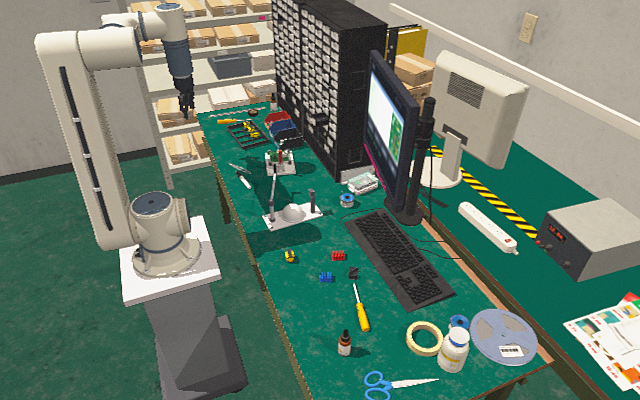

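The scene view shows the stand near (283,228), with the bar swung out to about (232,194). The black heatsink is at (402,243), near the blue and red look-alikes. In the side view the dome is at (291,214) and the heatsink at (353,272). I'll enlarge both.

```bash
python3 - <<'E'
import cv2,numpy as np
a=cv2.imread('pics/scene0.png');b=cv2.imread('pics/side0.png')
f=lambda i,u,v,w,h,s:cv2.resize(i[v:v+h,u:u+w],None,fx=s,fy=s,interpolation=cv2.INTER_CUBIC)
A=f(a,220,170,100,90,4);A2=f(a,350,215,100,60,4);B=f(b,240,155,100,90,4);B2=f(b,310,230,100,60,4)
cv2.imwrite('pics/c0.png',np.vstack([np.hstack([A,B]),np.hstack([A2,B2])]))
E
```

```text
(no output)
```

View pics/c0.png

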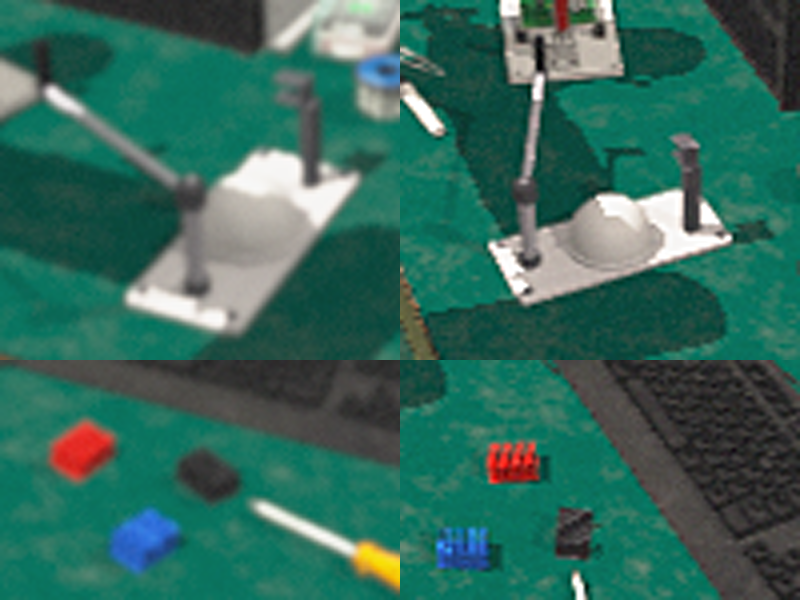

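```bash
python3 - <<'E'
from h import *
import pickle
D=pickle.load(open('d0.pkl','rb'));S,B=D['scene'],D['side']
np.set_printoptions(precision=4,suppress=True)
print('hs',tri(S,(402,243.7),B,(353.5,273.5)),onz(B,(353.5,273.5),.011),onz(S,(402,243.7),.011))
c=[onz(B,p,.01) for p in [(262.5,215),(271.7,230),(323.2,214.5),(314.2,203.3)]]
print('plate',c,np.mean(c,0))
print('post',tri(S,(267.5,216),B,(270.7,202)))
print('pin',tri(S,(230.5,180.5),B,(274.5,164.5)),onz(B,(274.5,164.5),.136))
print('catch',tri(S,(220+292/4,170+78/4),B,(240+286/4,155+140/4)))
E
```

```text
hs (array([ 0.5466, -0.3335,  0.0087]), np.float64(0.001910496540029052)) [ 0.5449 -0.3364  0.011 ] [ 0.5448 -0.3333  0.011 ]
plate [array([0.3583, 0.0537, 0.01  ]), array([ 0.3649, -0.0384,  0.01  ]), array([ 0.5695, -0.0296,  0.01  ]), array([0.5634, 0.045 , 0.01  ])] [0.464  0.0077 0.01  ]
post (array([0.3835, 0.0129, 0.0986]), np.float64(0.005527679238144852))
pin (array([0.455 , 0.1832, 0.1328]), np.float64(0.0018907901418610943)) [0.4532 0.1769 0.136 ]
catch (array([0.5425, 0.0196, 0.0989]), np.float64(0.0007801257551115436))
```

Request:
step_arm:
  motion: [0.35,0.35,0,0,0.7,0.7,0,0,1,1,0,0,1,1,0,0]
  fingers: 0

```text
clock: 0.55
position: [0.2623, 0.3761, 0.2319]
ee_rot: [-3.141, -0.0, -0.387]
force: [-0.6, 0.9, 1.5]
opening: 0.0856
grasp_force: 0.0
```

Request:
step_arm:
  motion: [0.35,0.35,0,0,0.7,0.7,0,0,1,1,0,0,1,1,0,0]

```text
clock: 0.95
position: [0.3173, 0.2464, 0.2316]
ee_rot: [-3.141, -0.0, -0.388]
force: [0.0, -0.3, 0.2]
opening: 0.0855
grasp_force: 0.0
```

Request:
step_arm:
  motion: [0.35,0.35,0,0,0.7,0.7,0,0,1,1,0,0,1,1,0,0]

```text
clock: 1.35
position: [0.3727, 0.1164, 0.2312]
ee_rot: [3.141, -0.0, -0.389]
force: [0.4, 0.0, 0.3]
opening: 0.0851
grasp_force: 0.0
```

Request:
step_arm:
  motion: [0.35,0.35,0,0,0.7,0.7,0,0,1,1,0,0,1,1,0,0,1,1,0,0]

```text
clock: 1.85
position: [0.4273, -0.0107, 0.2308]
ee_rot: [3.141, 0.001, -0.386]
force: [-0.4, -0.4, -0.3]
opening: 0.0855
grasp_force: 0.0
```

```bash
python3 - <<'E'
from h import *
import pickle
d=grab('wrist','w1.png');pickle.dump(d,open('d1.pkl','wb'))
s=sensors.get_state();print(s['clock'],s['position'],s['ee_rot'],s['force'])
print(proj(d,[[.464,.008,.054],[.5425,.02,.1],[.3835,.013,.1]]))
E
```

```text
1.9 [ 0.42709774 -0.00999703  0.23093925] [ 3.14151118e+00  7.55252368e-04 -3.84029231e-01] [-0.26090365  0.36887177 -0.49051108]
[[289.62858401 154.75972077]
 [234.25853079  82.91234251]
 [313.54062598 239.08508182]]
```

View pics/w1.png

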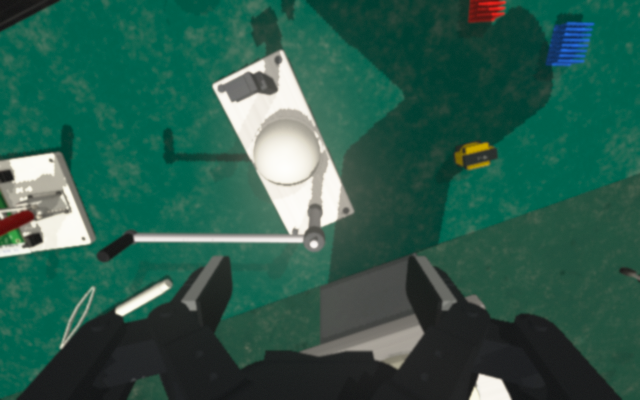

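The wrist view shows the plate corners at (214,82), (281,51), (353,212) and roughly (293,236). The dome outline is centred near (287,152), the hinge at (314,239) and the bar pin at about (106,252) on top, with its base at (128,238).

```bash
python3 - <<'E'
from h import *
import pickle
np.set_printoptions(precision=4,suppress=True)
d=pickle.load(open('d1.pkl','rb'))
g=cv2.cvtColor(d['image'],cv2.COLOR_RGB2HSV)
m=((g[...,1]<60)&(g[...,2]>110)).astype(np.uint8);m[:, :205]=0;m[:,365:]=0;m[:45]=0;m[250:]=0
m=cv2.morphologyEx(m,cv2.MORPH_CLOSE,np.ones((9,9)))
m[228:]=0
cs=max(cv2.findContours(m,0,2)[0],key=cv2.contourArea)
print(cv2.minAreaRect(cs),cv2.approxPolyDP(cs,5,True)[:,0].tolist())
a,b,c=[onz(d,p,.01) for p in[(214,82),(281,51),(353,212)]]
print(a,b,c,'ctr',(a+c)/2,np.linalg.norm(a-b),np.linalg.norm(b-c), 'ydir',(c-b))
print('dome',onz(d,(287,152.5),.014),'hinge',onz(d,(314,239.5),.109))
print('pinbase',onz(d,(131,238),.0945),'pintop',onz(d,(105,253),.136))
E
```

```text
((286.20001220703125, 145.89999389648438), (179.77984619140625, 80.9456558227539), 63.43495178222656) [[281, 49], [212, 87], [283, 227], [322, 227], [353, 208]]
[0.566  0.0602 0.01  ] [ 0.5665 -0.0225  0.01  ] [ 0.3613 -0.031   0.01  ] ctr [0.4637 0.0146 0.01  ] 0.08274655850974623 0.20533177177168993 ydir [-0.2052 -0.0085  0.    ]
dome [0.4632 0.0158 0.014 ] hinge [0.3868 0.011  0.109 ]
pinbase [0.4518 0.1845 0.0945] pintop [0.4552 0.1802 0.136 ]
```

Request:
step_arm:
  motion: [0.3,0.3,0,0,0.6,0.6,0,0,0.8,0.85,0,0,0.8,0.85,0,0]

```text
clock: 2.3
position: [0.4702, -0.1202, 0.2307]
ee_rot: [3.141, 0.001, -0.384]
force: [-0.3, 0.4, -0.5]
opening: 0.085
grasp_force: 0.0
```

Request:
step_arm:
  motion: [0.3,0.3,0,0,0.6,0.6,0,0,0.8,0.85,0,0,0.8,0.85,0,0]

```text
clock: 2.7
position: [0.5128, -0.2288, 0.2302]
ee_rot: [3.141, 0.001, -0.384]
force: [1.0, 0.6, -0.5]
opening: 0.0855
grasp_force: 0.0
```

Request:
step_arm:
  motion: [0.3,0.3,0.3,0,0.6,0.6,0.6,0,0.7,0.85,0.9,0,0.7,0.85,0.9,0,0.7,0.85,0.9,0]

```text
clock: 3.2
position: [0.5452, -0.3316, 0.1406]
ee_rot: [3.142, 0.002, -0.383]
force: [0.5, 0.3, 0.2]
opening: 0.0851
grasp_force: 0.0
```

```bash
python3 - <<'E'
from h import *
import pickle
np.set_printoptions(precision=4,suppress=True)
d=grab('wrist','w2.png');pickle.dump(d,open('d2.pkl','wb'))
s=sensors.get_state();print(s['clock'],s['position'],s['ee_rot'],s['force'])
print(proj(d,[[.546,-.334,.01],s['position']]))
E
```

```text
3.25 [ 0.5459 -0.3316  0.1423] [ 3.1414 -0.0012 -0.3818] [0.231  0.5371 0.177 ]
[[321.1489 189.3569]
 [319.1102 259.3228]]
```

View pics/w2.png

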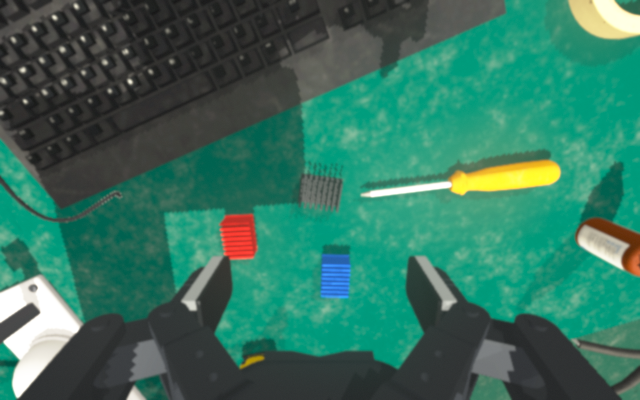

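The black heatsink's fins are centred at about (322,192), running vertically in the image. The screwdriver tip at (363,195) is too close for a finger on that side, so I'll grip across own x on the fin ends. Next I'll measure centre and yaw.

```bash
python3 - <<'E'
from h import *
import pickle
np.set_printoptions(precision=4,suppress=True)
d=pickle.load(open('d2.pkl','rb'))
im=d['image'][150:230,285:360]
g=cv2.cvtColor(im,cv2.COLOR_RGB2HSV)
m=(g[...,1]<90).astype(np.uint8)
m=cv2.morphologyEx(m,cv2.MORPH_CLOSE,np.ones((5,5)))
m=cv2.morphologyEx(m,cv2.MORPH_OPEN,np.ones((9,9)))
cs=max(cv2.findContours(m,0,2)[0],key=cv2.contourArea)
r=cv2.minAreaRect(cs);bx=cv2.boxPoints(r)+[285,150];print(r,bx)
P=np.array([onz(d,p,.022) for p in bx]);print(P,P.mean(0),[np.linalg.norm(P[i]-P[i-1]) for i in range(4)])
z=cv2.cvtColor(cv2.resize(im,None,fx=7,fy=7,interpolation=cv2.INTER_CUBIC),cv2.COLOR_RGB2BGR)
cv2.polylines(z,[((bx-[285,150]+.5)*7).astype(int)],True,(0,0,255),1)
cv2.imwrite('pics/c2.png',z)
E
```

```text
((34.70769500732422, 42.338462829589844), (41.4276008605957, 32.99323654174805), 7.125016689300537) [[297.1077 206.1385]
 [301.2    173.4   ]
 [342.3077 178.5385]
 [338.2154 211.2769]]
[[ 0.5426 -0.3088  0.022 ]
 [ 0.5693 -0.3242  0.022 ]
 [ 0.5514 -0.3563  0.022 ]
 [ 0.5238 -0.342   0.022 ]] [ 0.5468 -0.3328  0.022 ] [np.float64(0.03805084787393217), np.float64(0.03087299407804365), np.float64(0.036757219994171225), np.float64(0.031057650174628536)]
```

View pics/c2.png

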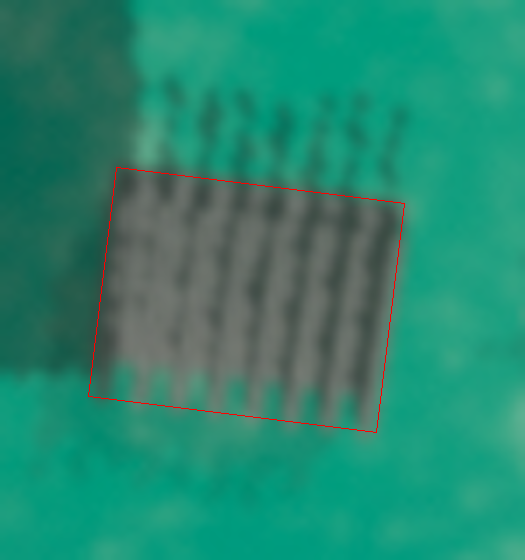

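```bash
python3 -c "
from h import *
s=sensors.get_state();print(s['joint_pos'],s['position'],s['ee_rot'])"
```

```text
[-3.01581944e-01  4.65332985e-01  1.89359008e-01  2.65053911e-04
 -1.29365928e+00  1.49051947e+00] [ 0.54585673 -0.33159433  0.14226308] [ 3.14143172e+00 -1.17976958e-03 -3.81786335e-01]
```

Request:
step_arm:
  motion: [0.01,0.01,0,0.54,0.01,0.01,0,0.54,0.01,0.01,0,0.54,0.01,0.01,0,0.54,0.01,0.01,0,0.54,0.01,0.01,0,0.54,0.01,0.01,0,0.54,0.01,0.01,0,0.54,0.01,0.01,0,0.54,0.01,0.01,0,0.54]
  fingers: 0.3

```text
clock: 4.25
position: [0.5468, -0.3328, 0.144]
ee_rot: [-3.137, -0.0, -1.887]
force: [0.5, -0.2, 0.6]
opening: 0.0595
grasp_force: 0.0
```

Request:
step_arm:
  motion: [0,0,0,0.06,0,0,0.3,0.06,0,0,0.6,0.06,0,0,0.6,0.06]

```text
clock: 4.65
position: [0.5442, -0.3316, 0.0792]
ee_rot: [3.137, 0.001, -2.071]
force: [0.4, -0.5, -0.5]
opening: 0.0599
grasp_force: 0.0
```

```bash
python3 - <<'E'
from h import *
import pickle
np.set_printoptions(precision=4,suppress=True)
d=grab('wrist','w3.png');pickle.dump(d,open('d3.pkl','wb'))
s=sensors.get_state();print(s['clock'],s['position'],s['ee_rot'],s['opening'])
u,v=proj(d,[[.546,-.333,.022]])[0].astype(int);print(u,v)
u0,v0=max(u-120,0),max(v-90,0)
im=d['image'][v0:v0+180,u0:u0+240]
cv2.imwrite('pics/c3.png',cv2.cvtColor(cv2.resize(im,None,fx=3,fy=3),cv2.COLOR_RGB2BGR));print(u0,v0)
E
```

```text
4.7 [ 0.5454 -0.3328  0.0818] [ 3.1404 -0.0003 -2.07  ] 0.05955076696366215
315 218
195 128
```

View pics/c3.png

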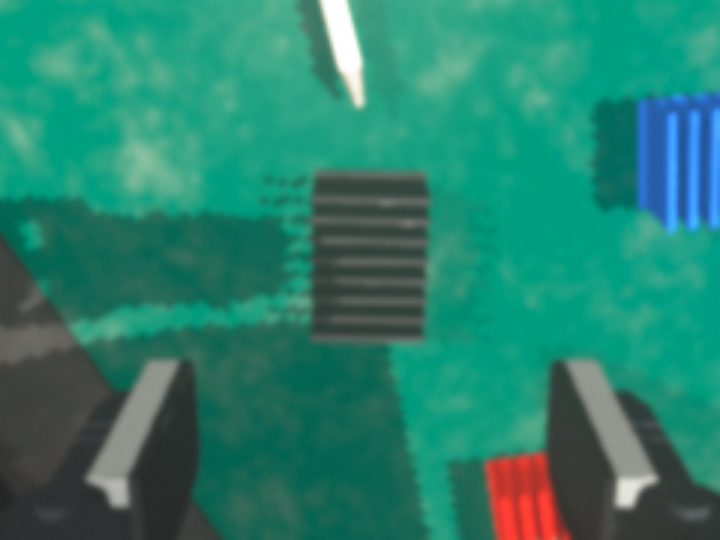

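```bash
python3 - <<'E'
from h import *
import pickle
np.set_printoptions(precision=4,suppress=True)
d=pickle.load(open('d3.pkl','rb'))
f=lambda u,v:onz(d,(195+u/3-.33,128+v/3-.33),.022)
a,b,c,e=f(315,178),f(428,178),f(425,340),f(312,340)
print(a,b,c,e,(a+b+c+e)/4,np.linalg.norm(a-b),np.linalg.norm(c-b))
p=(a+b+c+e)/4-np.array([.5454,-.3328,0]); y=-2.07
print('tx',p[0]*np.cos(y)+p[1]*np.sin(y),'ty',p[0]*np.sin(y)-p[1]*np.cos(y))
E
```

```text
[ 0.5441 -0.3583  0.022 ] [ 0.5214 -0.3459  0.022 ] [ 0.5409 -0.3102  0.022 ] [ 0.5649 -0.3234  0.022 ] [ 0.5428 -0.3344  0.022 ] 0.025836881895313604 0.04061582058500806
tx 0.0026528724461908192 ty 0.0014846220316578813
```

Request:
step_arm:
  motion: [0.025,0.01,0.3,0,0.025,0.01,0.6,0,0.025,0.01,0.78,0,0.025,0.01,0.78,0,0.025,0.01,0.78,0]

```text
clock: 5.2
position: [0.5451, -0.3366, 0.0061]
ee_rot: [-3.138, -0.0, -2.071]
force: [0.1, 0.6, 0.3]
opening: 0.0597
grasp_force: 0.0
```

Request:
step_arm:
  motion: [0,0,0,0,0,0,0,0,0,0,0,0,0,0,0,0,0,0,0,0,0,0,0,0,0,0,0,0]
  fingers: 1
  squeeze: 25

```text
clock: 5.9
position: [0.5445, -0.3367, 0.0053]
ee_rot: [-3.138, 0.0, -2.072]
force: [-1.0, 2.3, 6.9]
opening: 0.0273
grasp_force: 25.4
```

Request:
step_arm:
  motion: [0,0,-0.2,0,0,0,-0.5,0,0,0,-0.9,0,-0.2,0.1,-1,0,-0.5,0.4,-1,0,-0.9,0.6,-1,0,-0.9,0.6,-1,0]

```text
clock: 6.6
position: [0.534, -0.2245, 0.1041]
ee_rot: [-3.141, 0.001, -2.069]
force: [0.9, -0.3, -1.0]
opening: 0.0269
grasp_force: 24.9
```

Request:
step_arm:
  motion: [-0.3,0.2,-0.3,0,-0.6,0.4,-0.6,0,-0.9,0.6,-0.9,0,-0.9,0.6,-0.9,0]

```text
clock: 7.0
position: [0.5269, -0.1183, 0.1987]
ee_rot: [-3.133, 0.004, -2.068]
force: [-0.3, -0.5, -0.6]
opening: 0.0273
grasp_force: 24.9
```

Request:
step_arm:
  motion: [-0.3,0.2,0,0,-0.6,0.4,0,0,-0.9,0.6,0,0,-0.9,0.6,0,0]

```text
clock: 7.4
position: [0.515, -0.0103, 0.1932]
ee_rot: [3.141, 0.001, -2.069]
force: [-0.1, -0.7, 0.1]
opening: 0.0273
grasp_force: 24.9
```

Request:
step_arm:
  motion: [-0.3,0.2,0,0,-0.6,0.4,0,0,-0.8,0.6,0,0,-0.8,0.6,0,0,-0.8,0.6,0,0]

```text
clock: 7.9
position: [0.5012, 0.0858, 0.1932]
ee_rot: [3.142, -0.0, -2.072]
force: [0.1, 0.1, -0.1]
opening: 0.0273
grasp_force: 25.0
```

```bash
python3 - <<'E'
from h import *
import pickle
np.set_printoptions(precision=4,suppress=True)
d=grab('wrist','w4.png');pickle.dump(d,open('d4.pkl','wb'))
s=sensors.get_state();print(s['clock'],s['position'],s['ee_rot'],s['opening'],s['grasp_force'])
print(proj(d,[[.4632,.0158,.014]]),proj(d,[[.4632,.0158,.054]]))
E
```

```text
7.95 [0.5012 0.0853 0.1932] [-3.1416 -0.0004 -2.0725] 0.02721650509563843 24.954061098396778
[[318.3188 102.4936]] [[318.2799 102.1294]]
```

View pics/w4.png

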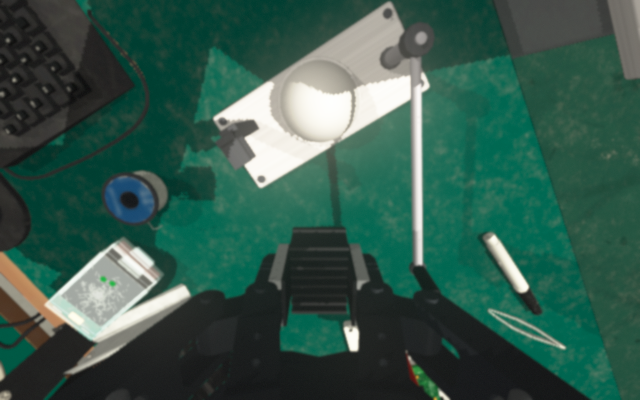

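```bash
python3 - <<'E'
from h import *
import pickle
np.set_printoptions(precision=4,suppress=True)
d=pickle.load(open('d4.pkl','rb'));g=cv2.cvtColor(d['image'],cv2.COLOR_RGB2GRAY)
print([(v,int(g[v,305:335].mean())) for v in range(222,325)])
T=np.array([.5012,.0855,.1932]);y=-2.0715;X=np.array([np.cos(y),np.sin(y),0])
for o in(-.02,-.019,0,.019,.02): print(o,proj(d,T+X*o+[0,0,.0167])[0],proj(d,T+X*o+[0,0,-.0053])[0])
E
```

```text
[(222, 81), (223, 80), (224, 79), (225, 73), (226, 64), (227, 52), (228, 48), (229, 56), (230, 65), (231, 65), (232, 56), (233, 45), (234, 40), (235, 38), (236, 39), (237, 38), (238, 38), (239, 37), (240, 37), (241, 37), (242, 37), (243, 37), (244, 36), (245, 37), (246, 41), (247, 50), (248, 60), (249, 62), (250, 54), (251, 42), (252, 36), (253, 35), (254, 34), (255, 34), (256, 36), (257, 41), (258, 46), (259, 45), (260, 40), (261, 34), (262, 33), (263, 32), (264, 32), (265, 33), (266, 35), (267, 41), (268, 44), (269, 40), (270, 34), (271, 31), (272, 30), (273, 31), (274, 31), (275, 32), (276, 36), (277, 39), (278, 37), (279, 33), (280, 31), (281, 30), (282, 30), (283, 30), (284, 32), (285, 36), (286, 39), (287, 36), (288, 32), (289, 30), (290, 30), (291, 30), (292, 31), (293, 32), (294, 36), (295, 38), (296, 36), (297, 33), (298, 31), (299, 30), (300, 31), (301, 34), (302, 42), (303, 52), (304, 54), (305, 47), (306, 36), (307, 31), (308, 31), (309, 32), (310, 38), (311, 49), (312, 58), (313, 61), (314, 60), (315, 58), (316, 57), (317, 58), (318, 60), (319, 63), (320, 68), (321, 71), (322, 71), (323, 72), (324, 72)]
-0.02 [318.3155 310.0901] [318.3496 284.8661]
-0.019 [318.3146 308.3861] [318.3489 283.3272]
0 [318.2967 274.6428] [318.3344 253.0113]
0.019 [318.2772 238.0802] [318.3189 220.4972]
0.02 [318.2761 236.0711] [318.318  218.7205]
```

```bash
python3 - <<'E'
from h import *
import pickle
np.set_printoptions(precision=4,suppress=True)
for n,a,b in(('d1',26,42),('d4',32,50)):
    d=pickle.load(open(n+'.pkl','rb'));g=cv2.cvtColor(d['image'],cv2.COLOR_RGB2GRAY)
    u,v=proj(d,[.4632,.0158,.014])[0].astype(int)
    w=60;v0=max(v-w,0);u0=u-w;c=cv2.resize(g[v0:v+w,u0:u+w],None,fx=4,fy=4,interpolation=cv2.INTER_CUBIC)
    H=cv2.HoughCircles(c,cv2.HOUGH_GRADIENT,1,8,param1=80,param2=15,minRadius=a*4,maxRadius=b*4)
    for x,y,r in H[0][:5]:
        p=(x/4+u0-.375,y/4+v0-.375);C=ray(d,(0,0))[0];P=onz(d,p,.014)
        f=d['K'][0][0]; print(n,p,r/4,'exp r',f*.04/np.linalg.norm(C-P),P)
E
```

```text
d1 (np.float64(286.0), np.float64(145.75)) 37.425 exp r 33.083947514268765 [0.4709 0.0136 0.014 ]
d1 (np.float64(286.0), np.float64(148.0)) 37.4 exp r 33.05153020398125 [0.4685 0.0147 0.014 ]
d1 (np.float64(286.0), np.float64(152.25)) 33.575 exp r 32.985384835338174 [0.4639 0.0167 0.014 ]
d1 (np.float64(285.75), np.float64(143.5)) 39.625 exp r 33.111746818112316 [0.4734 0.0128 0.014 ]
d1 (np.float64(286.25), np.float64(150.0)) 35.775 exp r 33.024025393916844 [0.4662 0.0154 0.014 ]
d4 (np.float64(312.25), np.float64(101.0)) 42.6 exp r 37.43843422355408 [0.4679 0.0116 0.014 ]
d4 (np.float64(315.5), np.float64(102.25)) 45.7 exp r 37.44556539213118 [0.4656 0.0142 0.014 ]
d4 (np.float64(313.25), np.float64(97.75)) 43.475 exp r 37.43446896076118 [0.4655 0.0093 0.014 ]
d4 (np.float64(310.5), np.float64(98.25)) 40.7 exp r 37.42881991691759 [0.4682 0.0084 0.014 ]
d4 (np.float64(308.25), np.float64(99.5)) 38.625 exp r 37.423697471084296 [0.4708 0.0084 0.014 ]
```

Request:
step_arm:
  motion: [0.3,0,0,0,0.6,0,0,0,0.83,0,0,0,0.83,0,0.2,0,0.83,0,0.5,0,0.83,0,0.8,0,0.83,0,1,0,0.83,0,1,0,0.83,0,1,0]

```text
clock: 8.85
position: [0.4616, 0.0124, 0.0939]
ee_rot: [-3.141, -0.0, -2.073]
force: [0.2, 0.4, 0.4]
opening: 0.0276
grasp_force: 25.0
```

Request:
step_arm:
  motion: [0,0,0.1,0,0,0,0.2,0,0,0,0.28,0,0,0,0.28,0,0,0,0.28,0]
  squeeze: 20

```text
clock: 9.35
position: [0.4612, 0.0132, 0.0652]
ee_rot: [3.141, -0.001, -2.072]
force: [-0.2, 0.3, 0.0]
opening: 0.0273
grasp_force: 25.0
```

```bash
python3 - <<'E'
from h import *
import pickle
np.set_printoptions(precision=4,suppress=True)
D=grab('side','s5.png');d=grab('wrist','w5.png');pickle.dump((D,d),open('d5.pkl','wb'))
for i in range(3):
    s=sensors.get_state();print(s['clock'],s['position'],s['ee_rot'],s['force'],s['opening'])
p=np.array(s['position']);X=np.array([-.48,-.877]);print('hs ctr',p[:2]-.004*X)
E
```

```text
9.45 [0.4615 0.0133 0.0656] [-3.141   0.0004 -2.0721] [-0.236   0.6262 -0.1241] 0.027353320209988194
9.45 [0.4615 0.0133 0.0656] [-3.141   0.0004 -2.0721] [-0.236   0.6262 -0.1241] 0.027353320209988194
9.45 [0.4615 0.0133 0.0656] [-3.141   0.0004 -2.0721] [-0.236   0.6262 -0.1241] 0.027353320209988194
hs ctr [0.4635 0.0168]
```

Request:
step_arm:
  motion: [0,0,0.02,0,0,0,0.04,0,0,0,0.05,0,0,0,0.05,0,0,0,0.05,0]

```text
clock: 9.95
position: [0.4612, 0.0132, 0.0603]
ee_rot: [-3.142, -0.0, -2.072]
force: [-0.7, -0.5, -0.4]
opening: 0.0277
grasp_force: 25.0
```

Request:
step_arm:
  motion: [0,0,0.01,0,0,0,0.01,0,0,0,0.01,0]

```text
clock: 10.25
position: [0.4612, 0.0132, 0.0593]
ee_rot: [3.142, -0.0, -2.072]
force: [-0.7, 0.4, -0.0]
opening: 0.0275
grasp_force: 25.0
```

No contact yet, so I'll creep down.

Request:
step_arm:
  motion: [0,0,0.005,0,0,0,0.01,0,0,0,0.01,0,0,0,0.01,0]

```text
clock: 10.65
position: [0.4613, 0.0132, 0.059]
ee_rot: [-3.141, 0.0, -2.072]
force: [-2.2, 0.9, 6.9]
opening: 0.0275
grasp_force: 25.8
```

```bash
python3 - <<'E'
from h import *
import pickle
np.set_printoptions(precision=4,suppress=True)
F=[]
for i in range(4):
    D=grab('side');F.append(sensors.get_state()['force'])
print(np.array(F))
grab('scene','s6s.png');D=grab('side','s6.png');pickle.dump(D,open('d6.pkl','wb'))
print(proj(D,[.4635,.016,.054]))
E
```

```text
[[-3.3643 -0.2336  6.6923]
 [-2.7655  0.3874  7.2701]
 [-2.7997 -0.7969  6.875 ]
 [-3.2631  0.5528  7.3859]]
[[292.0234 205.0524]]
```

```bash
python3 - <<'E'
from h import *
np.set_printoptions(precision=4,suppress=True)
F=[];T=[]
for i in range(5):
    grab('side');s=sensors.get_state();F.append(s['force']);T.append(s['torque'])
F=np.array(F);T=np.array(T);f=F.mean(0);t=T.mean(0)
print(f,F.std(0),t,T.std(0))
# t=r x f with rz=-.005: tx=ry fz-rz fy ; ty=rz fx-rx fz
rz=-.005
print('r', -(t[1]-rz*f[0])/f[2], (t[0]+rz*f[1])/f[2])
E
```

```text
[-3.3569  0.3281  7.1793] [0.4594 0.5878 0.2421] [0.213  1.1059 0.0075] [0.0319 0.0271 0.0178]
r -0.15170571149213757 0.029441059685067796
```

Request:
step_arm:
  motion: [0,0,-0.005,0,0,0,-0.005,0,0,0,-0.005,0]

```text
clock: 11.5
position: [0.4613, 0.0132, 0.0591]
ee_rot: [-3.141, 0.0, -2.072]
force: [-2.7, 1.4, 6.0]
opening: 0.0272
grasp_force: 25.5
```

Request:
step_arm:
  motion: [0,0,0,0,0,0,0,0,0,0,0,0,0,0,0,0,0,0,0,0,0,0,0,0]
  fingers: 0.53

```text
clock: 12.1
position: [0.4612, 0.0132, 0.0587]
ee_rot: [3.142, -0.0, -2.072]
force: [-0.2, -0.5, -0.1]
opening: 0.0404
grasp_force: 0.0
```

```bash
python3 - <<'E'
from h import *
import pickle
np.set_printoptions(precision=4,suppress=True)
S=grab('scene','a7.png');D=grab('side','s7.png');W=grab('wrist','w7.png');pickle.dump((S,D,W),open('d7.pkl','wb'))
s=sensors.get_state();print(s['clock'],s['position'],s['force'],s['opening'])
f=lambda d,u,v,w,h,k:cv2.resize(d['image'][v:v+h,u:u+w],None,fx=k,fy=k,interpolation=cv2.INTER_CUBIC)
u,v=proj(W,[.4635,.016,.07])[0].astype(int);print(u,v)
A=f(W,240,190,160,100,5);B=f(D,262,170,60,45,6.6667)[:299];C=f(S,252,190,60,45,6.6667)[:299]
cv2.imwrite('pics/c7.png',cv2.cvtColor(cv2.resize(np.vstack([A[:300],np.hstack([B,C])]) if 0 else np.vstack([cv2.resize(A,(480,300)),cv2.resize(np.hstack([B,C]),(480,180))]),None,fx=1.2,fy=1.2),cv2.COLOR_RGB2BGR))
E
```

```text
12.25 [0.4612 0.0132 0.0588] [ 0.4614  1.1791 -0.501 ] 0.0403791830987726
317 275
```

View pics/c7.png

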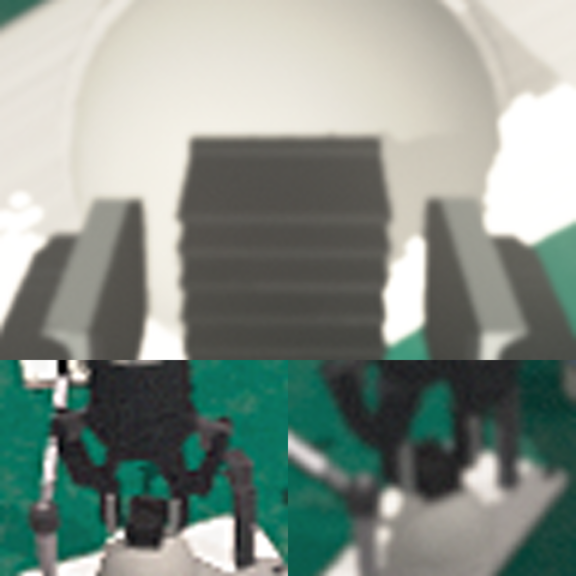

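The heatsink stands free between the open fingers on the dome and looks level in the wrist view. I'll compare the fin lines with those seen when it was held level.

```bash
cat > prof.py <<'E'
from h import *
from scipy.signal import find_peaks
def pk(d,c0=305,c1=335):
    g=cv2.cvtColor(d['image'],cv2.COLOR_RGB2GRAY).astype(float)[225:318,c0:c1].mean(1)
    i=find_peaks(g,prominence=3)[0]; o=[]
    for k in i:
        if 0<k<len(g)-1:
            a,b,c=g[k-1:k+2];o.append(round(225+k+.5*(a-c)/(a-2*b+c),2))
    return o
E
python3 - <<'E'
from prof import *
import pickle
W4=pickle.load(open('d4.pkl','rb'));W5=pickle.load(open('d5.pkl','rb'))[1];W7=pickle.load(open('d7.pkl','rb'))[2]
for d in(W4,W5,W7,grab('wrist')): print(pk(d)); print('  L',pk(d,296,306),'R',pk(d,332,342))
E
```

```text
[np.float64(230.53), np.float64(248.72), np.float64(258.4), np.float64(267.98), np.float64(277.11), np.float64(286.01), np.float64(295.07), np.float64(303.73), np.float64(313.35)]
  L [np.float64(230.44), np.float64(248.73), np.float64(258.33), np.float64(267.89), np.float64(277.18), np.float64(286.47), np.float64(294.89), np.float64(303.68)] R [np.float64(230.47), np.float64(248.72), np.float64(258.48), np.float64(268.01), np.float64(277.01), np.float64(286.05), np.float64(295.06), np.float64(303.71), np.float64(312.46)]
[np.float64(248.82), np.float64(258.48), np.float64(267.82), np.float64(277.02), np.float64(286.16), np.float64(294.97), np.float64(303.66)]
  L [np.float64(248.82), np.float64(258.29), np.float64(267.75), np.float64(277.13), np.float64(286.29), np.float64(294.91), np.float64(303.74)] R [np.float64(230.66), np.float64(248.85), np.float64(258.48), np.float64(267.88), np.float64(276.95), np.float64(286.14), np.float64(294.95), np.float64(303.69), np.float64(312.48)]
[np.float64(231.47), np.float64(250.33), np.float64(259.87), np.float64(269.17), np.float64(278.33), np
[... 171 characters left out ...]
64(295.89), np.float64(304.47)] R [np.float64(231.55), np.float64(250.4), np.float64(259.94), np.float64(269.39), np.float64(278.31), np.float64(287.27), np.float64(295.94), np.float64(304.69), np.float64(313.2)]
[np.float64(231.49), np.float64(250.34), np.float64(259.82), np.float64(269.13), np.float64(278.26), np.float64(287.25), np.float64(296.0), np.float64(304.68)]
  L [np.float64(250.23), np.float64(259.83), np.float64(269.09), np.float64(278.33), np.float64(287.12), np.float64(295.87), np.float64(304.41)] R [np.float64(231.56), np.float64(250.43), np.float64(259.89), np.float64(269.29), np.float64(278.24), np.float64(287.22), np.float64(295.94), np.float64(304.66), np.float64(313.17)]
```

Request:
step_arm:
  motion: [0,0,0,0,0,0,0,0,0,0,0,0,0,0,-0.05,0,0,0,-0.15,0,0,0,-0.3,0,0,0,-0.6,0,0,0,-1,0,0,0,-1,0]
  fingers: 0.43

```text
clock: 13.2
position: [0.4648, 0.0136, 0.1652]
ee_rot: [-3.132, 0.007, -2.071]
force: [0.5, 0.5, -0.1]
opening: 0.0487
grasp_force: 0.0
```

Request:
step_arm:
  motion: [0,0,-0.3,0,-0.3,0.2,-0.3,-0.036,-0.6,0.4,-0.3,-0.036,-0.7,0.44,-0.3,-0.036,-0.7,0.44,-0.3,-0.036]

```text
clock: 13.7
position: [0.4564, 0.097, 0.1892]
ee_rot: [-3.141, 0.001, -1.957]
force: [-0.4, -1.3, -0.4]
opening: 0.0483
grasp_force: 0.0
```

```bash
python3 - <<'E'
from h import *
import pickle
np.set_printoptions(precision=4,suppress=True)
W=grab('wrist','w8.png');D=grab('side','s8.png');S=grab('scene','a8.png');pickle.dump((S,D,W),open('d8.pkl','wb'))
s=sensors.get_state();print(s['clock'],s['position'],s['ee_rot'],s['force'],s['opening'])
print(proj(W,[[.4635,.016,.07],[.4535,.182,.136],[.3836,.012,.109]]))
f=lambda d,u,v,w,h,k:cv2.resize(d['image'][v:v+h,u:u+w],None,fx=k,fy=k,interpolation=cv2.INTER_CUBIC)
A=cv2.resize(W['image'],(640,400));B=f(D,262,175,64,40,5);C=f(S,252,195,64,40,5)
cv2.imwrite('pics/c8.png',cv2.cvtColor(np.vstack([A,np.hstack([B,C])]),cv2.COLOR_RGB2BGR))
E
```

```text
13.85 [0.4563 0.0952 0.1889] [-3.1415 -0.0002 -1.9595] [-0.2708 -0.381   0.7876] 0.0486535809919567
[[274.1965 110.9487]
 [363.5071 314.497 ]
 [371.1765  59.8586]]
```

View pics/c8.png

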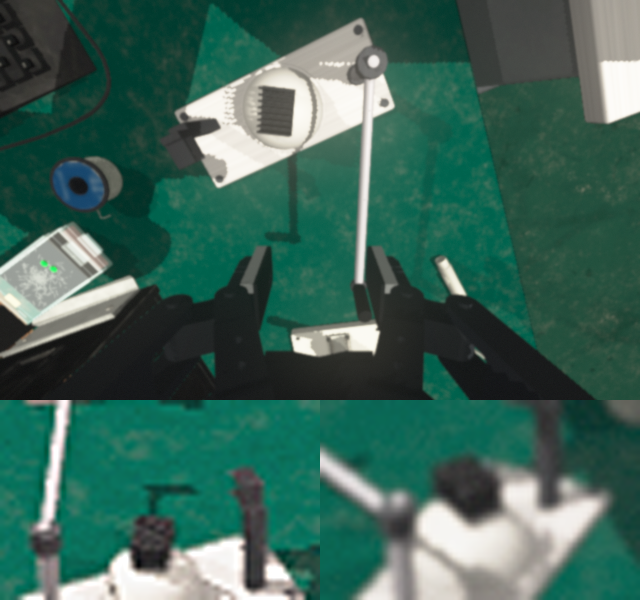

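The heatsink now rests by itself on the dome, at wrist pixels (278,110). The hinge at (371,62) and the pin top at about (363,316) match the predictions. Next I'll cage the pin.

Request:
step_arm:
  motion: [-0.3,0.13,0,0,-0.6,0.27,0,0,-0.79,0.355,0,0,-0.79,0.355,0,0,-0.79,0.355,0.3,0,-0.79,0.355,0.6,0,-0.79,0.355,0.83,0,-0.79,0.355,0.83,0,-0.79,0.355,0.83,0]

```text
clock: 14.75
position: [0.4539, 0.1814, 0.1065]
ee_rot: [-3.141, -0.0, -1.96]
force: [0.2, -0.0, 0.0]
opening: 0.049
grasp_force: 0.0
```

Request:
step_arm:
  motion: [0,0,0,0,0,0,0,0,0,0,0,0,0,0,0,0,0,0,0,0,0,0,0,0]
  fingers: 0.78

```text
clock: 15.35
position: [0.4533, 0.1824, 0.1058]
ee_rot: [-3.142, 0.0, -1.959]
force: [-0.7, -0.8, -1.2]
opening: 0.0187
grasp_force: 0.0
```

```bash
cat > arc.py <<'E'
import numpy as np
H=np.array([.3836,.012]);phi0=.045
def rows(p,yaw,angs,r=.185,dx=0):
    # pin at joint angle a -> tool shift rows
    c,s=np.cos(yaw),np.sin(yaw);o=[]
    for a in angs:
        q=H+r*np.array([np.cos(phi0+a),np.sin(phi0+a)])-p
        y=phi0+a-np.pi; dy=(y-yaw+np.pi)%(2*np.pi)-np.pi
        o.append([round(x,3) for x in((q[0]*c+q[1]*s)*10,(q[0]*s-q[1]*c)*10,0,-dy/np.pi)])
    return o
E
python3 - <<'E'
from h import *
from arc import *
s=sensors.get_state();p=np.array(s['position']);y=s['ee_rot'][2];print(s['clock'],p,y,s['force'],s['opening'],s['grasp_force'])
r=p[:2]-H;print(np.linalg.norm(r),np.arctan2(r[1],r[0])-phi0)
for x in rows(p[:2],y,[1.1,1.0,.9,.8,.7,.6,.6]):print(x)
E
```

```text
15.35 [0.45333323 0.18237922 0.1058485 ] -1.9590909437870814 [-0.65737847 -0.78573093 -1.23995516] 0.018726232813713495 0.0
0.1840972669818575 1.1373135171303232
[np.float64(-0.008), np.float64(-0.069), 0, np.float64(0.012)]
[np.float64(0.008), np.float64(-0.253), 0, np.float64(0.044)]
[np.float64(0.043), np.float64(-0.435), 0, np.float64(0.076)]
[np.float64(0.095), np.float64(-0.612), 0, np.float64(0.107)]
[np.float64(0.165), np.float64(-0.783), 0, np.float64(0.139)]
[np.float64(0.252), np.float64(-0.947), 0, np.float64(0.171)]
[np.float64(0.252), np.float64(-0.947), 0, np.float64(0.171)]
```

Request:
step_arm:
  motion: [-0.01,-0.07,0,0.012,0,-0.16,0,0.028,0.01,-0.25,0,0.044,0.025,-0.345,0,0.06,0.045,-0.435,0,0.076,0.095,-0.61,0,0.107,0.165,-0.78,0,0.139,0.25,-0.945,0,0.171,0.25,-0.945,0,0.171]

```text
clock: 16.25
position: [0.5326, 0.122, 0.1054]
ee_rot: [-3.141, -0.001, -2.502]
force: [0.0, -0.8, -0.3]
opening: 0.0187
grasp_force: 0.0
```

```bash
python3 - <<'E'
from h import *
from arc import *
import pickle
W=grab('wrist','w9.png');D=grab('side','s9.png');S=grab('scene','a9.png');pickle.dump((S,D,W),open('d9.pkl','wb'))
s=sensors.get_state();p=np.array(s['position']);y=s['ee_rot'][2];print(s['clock'],p,y,s['force'],s['opening'])
# black pin in side/scene near expected
for n,d in(('side',D),('scene',S),('wrist',W)):
    print(n,proj(d,[[p[0],p[1],.136],[p[0],p[1],.1],[*(H+(p[:2]-H)*.75),.0945],[*(H+(p[:2]-H)*.5),.0945]]).round(1).tolist())
# bar in wrist: bright low-sat pixels rowwise
g=cv2.cvtColor(W['image'],cv2.COLOR_RGB2HSV)
for f in(.3,.5,.75):
    u,v=proj(W,[*(H+(p[:2]-H)*f),.0945])[0]; v=int(round(v));u=int(round(u))
    r=g[v,u-25:u+26];k=np.where((r[:,1]<60)&(r[:,2]>100))[0]+u-25;print(f,u,v,k.tolist())
for x in rows(p[:2],y,[.5,.4,.3,.2,.12]):print(x)
E
```

```text
16.4 [0.5313005  0.12346104 0.10561085] -2.495848809960989 [ 1.11163697  0.57951073 -0.40873441] 0.018962273077196303
side [[298.5, 167.4], [298.7, 175.2], [292.2, 182.5], [285.4, 188.8]]
scene [[261.3, 173.2], [261.9, 183.3], [263.5, 192.4], [265.0, 200.5]]
wrist [[322.8, 292.1], [322.0, 253.1], [321.6, 167.5], [321.2, 70.5]]
0.3 321 -22 []
0.5 321 70 [296, 297, 298, 299, 300, 301, 302, 303, 304, 305, 306, 307, 308, 309, 310, 311, 312, 313, 314, 315, 316, 317, 318, 319, 320, 321, 322, 323, 324, 325, 326, 327, 328, 329, 330, 331]
0.75 322 167 [315, 316, 317, 318, 319, 320, 321, 322, 323, 324, 325, 326, 327, 328, 329, 330]
[np.float64(0.01), np.float64(-0.187), 0, np.float64(0.032)]
[np.float64(0.038), np.float64(-0.37), 0, np.float64(0.064)]
[np.float64(0.083), np.float64(-0.549), 0, np.float64(0.096)]
[np.float64(0.147), np.float64(-0.723), 0, np.float64(0.128)]
[np.float64(0.21), np.float64(-0.857), 0, np.float64(0.153)]
```

The bar follows, centred under the tool in the wrist view. I'll continue the swing.

Request:
step_arm:
  motion: [0,-0.09,0,0.016,0.01,-0.185,0,0.032,0.02,-0.28,0,0.048,0.04,-0.37,0,0.064,0.06,-0.46,0,0.08,0.083,-0.55,0,0.096,0.115,-0.635,0,0.112,0.147,-0.72,0,0.128,0.21,-0.855,0,0.153,0.21,-0.855,0,0.153]

```text
clock: 17.4
position: [0.5659, 0.042, 0.1059]
ee_rot: [-3.141, -0.0, -2.978]
force: [-0.2, -0.1, 0.2]
opening: 0.0185
grasp_force: 0.0
```

```bash
python3 - <<'E'
from h import *
from arc import *
from prof import *
s=sensors.get_state();p=np.array(s['position']);y=s['ee_rot'][2];print(s['clock'],p,y,s['force'],s['opening'])
r=p[:2]-H;print(np.linalg.norm(r),np.arctan2(r[1],r[0])-phi0)
for x in rows(p[:2],y,[.1,.08,.06,.04,.02,0,-.02]):print(x)
E
```

```text
17.4 [0.56586083 0.04204878 0.10585191] -2.9779433857627056 [-0.24169961 -0.1078022   0.16658552] 0.018528083442740036
0.184721248905419 0.11839702871058473
[np.float64(-0.002), np.float64(-0.034), 0, np.float64(0.006)]
[np.float64(-0.001), np.float64(-0.071), 0, np.float64(0.012)]
[np.float64(0.0), np.float64(-0.108), 0, np.float64(0.019)]
[np.float64(0.003), np.float64(-0.145), 0, np.float64(0.025)]
[np.float64(0.006), np.float64(-0.182), 0, np.float64(0.031)]
[np.float64(0.01), np.float64(-0.219), 0, np.float64(0.038)]
[np.float64(0.015), np.float64(-0.255), 0, np.float64(0.044)]
```

Request:
step_arm:
  motion: [0,-0.035,0,0.006,0,-0.07,0,0.012,0,-0.11,0,0.019,0,-0.145,0,0.025,0.005,-0.18,0,0.031,0.01,-0.22,0,0.038,0.01,-0.22,0,0.038]

```text
clock: 18.1
position: [0.5686, 0.02, 0.1058]
ee_rot: [-3.141, 0.0, -3.098]
force: [0.5, -0.8, -0.4]
opening: 0.019
grasp_force: 0.0
```

Request:
step_arm:
  motion: [0,-0.01,0,0,0,-0.02,0,0,0,-0.02,0,0]

```text
clock: 18.4
position: [0.5687, 0.0185, 0.1058]
ee_rot: [-3.142, 0.0, -3.096]
force: [-0.8, -0.7, -0.0]
opening: 0.0189
grasp_force: 0.0
```

Request:
step_arm:
  motion: [0,-0.01,0,0,0,-0.01,0,0,0,-0.01,0,0]

```text
clock: 18.7
position: [0.5687, 0.0176, 0.1058]
ee_rot: [-3.142, 0.0, -3.096]
force: [-0.2, 0.3, -0.1]
opening: 0.019
grasp_force: 0.1
```

Request:
step_arm:
  motion: [0,-0.01,0,0,0,-0.01,0,0,0,-0.01,0,0]

```text
clock: 19.0
position: [0.5688, 0.0165, 0.1058]
ee_rot: [-3.142, 0.0, -3.096]
force: [0.9, 0.7, -0.9]
opening: 0.0189
grasp_force: 0.1
```

Request:
step_arm:
  motion: [0,-0.01,0,0,0,-0.01,0,0,0,-0.01,0,0]

```text
clock: 19.3
position: [0.5688, 0.0162, 0.1058]
ee_rot: [3.141, 0.0, -3.096]
force: [-0.4, 4.6, 0.4]
opening: 0.0189
grasp_force: 2.3
```

Request:
step_arm:
  motion: [0,-0.01,0,0,0,-0.01,0,0,0,-0.01,0,0]

```text
clock: 19.6
position: [0.5688, 0.0161, 0.1058]
ee_rot: [3.139, 0.0, -3.096]
force: [-1.2, 8.0, 1.8]
opening: 0.0191
grasp_force: 3.9
```

```bash
python3 - <<'E'
from h import *
import pickle
W=grab('wrist','w10.png');D=grab('side','s10.png');S=grab('scene','a10.png');pickle.dump((S,D,W),open('d10.pkl','wb'))
s=sensors.get_state();print(s['position'],s['force'],s['grasp_force'])
D5=pickle.load(open('d8.pkl','rb'))
# heatsink dark blob on dome: compare side & scene with before
for n,a,b in(('side',D5[1],D),('scene',D5[0],S)):
    u,v=proj(a,[.4635,.016,.065])[0].astype(int)
    for d in(a,b):
        g=cv2.cvtColor(d['image'],cv2.COLOR_RGB2GRAY)[v-9:v+10,u-10:u+11];m=(g<60).astype(np.uint8)
        M=cv2.moments(m,True);print(n,M['m00'],M['m10']/M['m00'],M['m01']/M['m00'])
E
```

```text
[0.56885003 0.0161     0.10573882] [-2.15932136  7.44469088  1.51985997] 3.891977369785309
side 64.0 11.4375 8.703125
side 77.0 11.064935064935066 9.831168831168831
scene 93.0 10.0 9.010752688172044
scene 82.0 10.78048780487805 9.975609756097562
```

Request:
step_arm:
  motion: [0,0.03,0,0,0,0.045,0,0,0,0.045,0,0]

```text
clock: 20.05
position: [0.5686, 0.0187, 0.1057]
ee_rot: [-3.141, -0.0, -3.096]
force: [-0.1, 0.1, -0.4]
opening: 0.0189
grasp_force: 0.0
```

Request:
step_arm:
  motion: [0,0,0,0,0,0,0,0,0,0,0,0,0,0,0,0,0,0,-0.2,0,0,0,-0.5,0,0,0,-0.8,0,0,0,-1,0,0,0,-1,0]
  fingers: 0.5

```text
clock: 20.95
position: [0.5704, 0.0191, 0.2094]
ee_rot: [3.141, 0.007, -3.096]
force: [0.2, -0.7, -0.2]
opening: 0.0427
grasp_force: 0.0
```

```bash
python3 - <<'E'
from h import *
from arc import *
W=grab('wrist','w11.png')
s=sensors.get_state();print(s['clock'],s['position'],s['force'],s['opening'])
e=np.array([np.cos(phi0),np.sin(phi0)])
g=cv2.cvtColor(W['image'],cv2.COLOR_RGB2HSV)
for f in(.5,.6,.7):
    u,v=proj(W,[*(H+e*.185*f),.0945])[0].round().astype(int)
    if 0<=v<400: print(f,u,v,[(int(a),int(b)) for a,b in g[v,u-14:u+15,1:3]])
print(proj(W,[[*(H+e*.185),.136],[.4635,.016,.076],[*(H+e*.155),.1]]))
E
```

```text
21.0 [0.56941303 0.01923002 0.20730613] [-0.71498761 -0.37184317 -0.4336155 ] 0.04265545973080295
0.5 320 81 [(14, 242), (14, 239), (15, 234), (22, 222), (22, 195), (24, 162), (19, 133), (18, 115), (16, 112), (17, 135), (15, 172), (14, 198), (15, 210), (14, 218), (13, 222), (10, 222), (14, 219), (15, 207), (15, 190), (15, 169), (17, 138), (20, 117), (21, 110), (19, 108), (18, 111), (18, 111), (18, 111), (21, 111), (19, 110)]
0.6 320 106 [(22, 219), (22, 221), (21, 222), (21, 223), (19, 223), (19, 224), (18, 225), (18, 225), (19, 223), (20, 215), (17, 207), (15, 209), (14, 216), (13, 220), (10, 223), (10, 224), (13, 220), (16, 209), (16, 197), (20, 202), (22, 216), (21, 223), (21, 223), (20, 222), (21, 221), (22, 220), (21, 219), (23, 218), (23, 215)]
0.7 320 129 [(12, 235), (13, 235), (13, 236), (14, 236), (13, 233), (14, 231), (16, 227), (18, 225), (18, 221), (19, 213), (17, 208), (14, 214), (10, 223), (9, 233), (7, 241), (6, 243), (7, 240), (9, 230), (11, 234), (6, 251), (2, 255), (1, 255), (1, 255), (1, 255), (1, 255), (1, 255), (1, 255), (1, 255), (1, 255)]
[[319.84946496 208.58229932]
 [320.23003454  66.89411056]
 [319.73431472 160.67538034]]
```

```bash
python3 - <<'E'
from h import *
import pickle
O=pickle.load(open('d8.pkl','rb'))[1];N=grab('side','s12.png')
u,v=proj(O,[.4635,.016,.060])[0].astype(int);print(u,v,proj(O,[.4635,.016,.0945]))
for d in(O,N):
    g=cv2.cvtColor(d['image'],cv2.COLOR_RGB2GRAY)
    print('\n'.join(' '.join('%3d'%x for x in r) for r in g[v-8:v+7,u-9:u+10]),'\n')
E
```

```text
291 203 [[291.63978435 196.40062896]]
 76  76  77  77  77  76  77  79  77  68  42  66  85  83  82  93  88  80  81
 81  79  81  78  77  80  78  80  83  71  45  65  81  85  83  87  88  80  83
 84  79  79  80  86  81  80  78  80  69  43  63  80  81  82  80  79  90  94
 85  92  93  91  78  83  89  75  47  64  71  70  67  80  87  80  82  87  88
 90  88  83  90  97 100  94  50  39  65  70  52  65  57  62  76  83  80  80
 83  80  77  92  89  84  89  76  61  52  37  70  74  44  64  67  78  79  76
 76  75  76  66  69  89  83  56  61  80  68  53  40  59  64  63  80  80  79
 77  79  78  71  72  69  69  58  64  58  63  75  66  49  45  67  80  81  74
 81  79  80  73  69  59  73  74  51  64  59  49  63  56  60  77  75  71  72
 82  77  79  70  83  82  42  40  64  75  59  73  61  48  99 123  88 100 129
 81  77  73  92 176 199  82  25  41  35  38  42  31  55 151 192 160 220 255
 78  71  90 206 255 255  80  27  36  38  38  37  32  54 148 209 193 194 231
 71  66 199 255 255 255 130  15  28  40  37  33  28 111 184 232 243 204 186
 60  86 237 255 251 252 155  41  53  59  56  65  52 111 182 198 192 198 19
[... 519 characters left out ...]
  60  76  77  76
 66  74  71  69  75  82  77  44  54  55  47  44  30  47  55  58  76  79  81
 79  77  72  68  70  77  67  48  50  52  49  54  52  41  53  80  83  79  78
 78  77  68  72  76  74  59  52  43  47  49  46  45  43  56  72  77  70  72
 71  70  70  68  75  65  39  29  48  52  55  59  48  49  91 116  86 101 128
 74  81  82  90 111 111  49  35  36  30  33  39  31  45 149 197 160 216 255
 82  76  87 114 151 132  55  30  37  34  35  44  27  56 152 203 188 197 231
 76  80 109 144 157 141  68  30  28  37  36  21  25 114 189 203 193 181 188
 61 100 136 147 151 137  85  58  52  51  59  52  44 108 181 199 194 191 173
 91 115 144 148 147 152 159 166 156 138 139 135 130 168 209 198 194 191 179
```

The side-view patch shows the heatsink in the same place as before, under the closed bar, and the robot is clear of everything. I'm handing in the job.

```bash
python3 -c "
from plant import close_job
print(close_job())"
```

```text
the job is handed in; nothing more can be done
None
```

The heatsink is balanced near-level and still on the dome, the guard bar is home against its stop, nothing else was touched on purpose, and the job is handed in at about 21 s of the 59 s allowed; the verdict was not shown.

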